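# Clamp up a two-ply printing block with a one-hand bar clamp

### The job

Stand the cherry face ply and the plywood backing ply, on their long edges, side by side between the open jaws of the bar clamp lying in its wooden saddles: bare side of the face ply against the backing, red carved side outwards to a jaw, ends flush, the pads bearing on the middle of the boards. Then squeeze the clamp's trigger again and again, without pushing the jaw by hand, until the two plies are gripped firmly, and let go, leaving the block clamped there and everything else where it is.

Things in the scene. Friction and masses are not known exactly. Their poses are not given: they have to be found in the camera images.
- cradle: two beech saddles screwed to the table, carrying the clamp's bar; origin on the table under the bar, axes parallel to the clamp's. mm: each saddle x -30..30, 16 wide along y (at y -108..-92 and y 20..36), 28 high
- clamp: one-hand bar clamp lying flat in the saddles, black with orange pads and trigger, 32 mm thick; floats only along its bar, 20 mm either way, with 3 N of drag. Origin: on the table under the bar's centre line, level with the head pad's face. x: from bar to jaw tips; y: along the bar, head to sliding jaw. mm: bar 18 wide at x=0; casting x -34..30, y -68..0; head jaw to x=106, y -26..0, z 2..30
- throat (a point): centre of the head jaw's fixed pad face (pad 36 mm wide, 26 mm high), 88 mm along the clamp's x from the bar's centre line, 16 mm above the table; axes as the clamp's. The pads face each other along the clamp's y
- jaw_face (a point): centre of the sliding jaw's pad face, facing the head pad on the same line. The jaw is 37 mm thick along y behind this face, reaches x -20..106 of the clamp, 32 mm high, and is fast on the bar; the bar's other end (170 mm behind the head pad when fully open) comes out farther as the clamp closes
- grip (a point): on the pistol grip's mid-line, 16 mm up, beside the trigger: clamp x=-75, y=-37. The grip is fixed to the head: x -122..-32, y -45..-29, z 2..30 mm. Grip and trigger together span 57 mm along y at rest, 31 mm fully squeezed: reach down over both and close along the clamp's y
- trigger_face (a point): middle of the orange trigger's outer face: clamp x=-75, y=12 at rest, -14 squeezed. Trigger x -115..-34, z 5..27 mm; squeezing moves it to -y, towards the grip. Takes up to 12 N while the jaw runs free, 20 to 25 N for the last, tightening squeezes; a spring opens it when let go. A full squeeze closes the jaw by one tooth, 8 mm, and it stays there
- jaw (a joint): slide of the sliding jaw with the bar, m: 0 = 125 mm between the pads, grows as it closes (gap = 125 mm minus this; 105 mm at most). A friction brake of about 20 N holds it where it is, so the finished clamp keeps up to about 19 N on the work
- trigger (a joint): trigger angle, rad: 0 at rest, 0.26 fully squeezed (less when the work is tight). Short squeezes that do not reach about 0.25 may not pick up the next tooth
- pad (a joint): squash of the sliding jaw's soft rubber pad, m: 0 = free, 0.006 at most; 5 N of clamping force per mm, so 0.003 means 15 N. Firm is 0.003 or more after letting go of the trigger
- face: face ply of the printing block: dark cherry board standing on its long edge, 96 mm long (its x), 20 mm thick (its y), 70 mm tall (z), 60 to 120 g. Origin at the centre of its underside. The +y side is the carved side, with a red-inked motif on a pale ground; the -y side is bare wood. A red line runs along its top edge on the carved side
- bare (a point): centre of the face ply's bare side (its y = -10 mm), 35 mm up; axes as the ply's
- back: backing ply: pale plywood board standing on its long edge, 96 mm long (x), 26 mm thick (y), 70 mm tall (z), 65 to 135 g, both sides alike. Origin at the centre of its underside
- jar_red: bystander: small paint jar, red, white cap, 52 mm across, 75 mm tall; origin under its centre
- jar_blue: bystander: small paint jar, blue, white cap, 52 mm across, 85 mm tall; origin under its centre
- dish: bystander: white ceramic ink dish, 96 mm across, 22 mm high; origin under its centre
- plaque: bystander: round wooden painted plaque lying flat, 140 mm across, 13 mm thick; origin under its centre
- baren: bystander: round bamboo rubbing pad with a strap handle, 120 mm across, 29 mm high; origin under its centre
- block: bystander: finished printing block lying flat, inked side up, 96 x 70 mm, 44 mm high (long along its x); origin under its centre
- brush: bystander: paint brush lying along its own x, 200 mm long, under 30 mm high; origin under its centre
- pot: bystander: blue ceramic brush pot, 80 mm across and 100 mm tall, with brushes standing up to 215 mm and leaning out to 50 mm from its centre; origin under its centre
Not all that is in view belongs to the job. What is shaped like the back but green is not meant.

How it is judged:
By the outcome, as a careful person would: the job done as asked, in the order asked, and still so for the second after the job is handed in, with the robot touching nothing.
It also fails if it takes over 72 s, if anything falls off the work surface, if the arm or the gripper's body presses on something with over 40 N, if the wrist force passes 120 N, or if a joint passes its speed limit or range.

### The arm

A 7-joint arm with a two-finger parallel gripper is mounted at the origin on the work surface. World frame = base frame: x ahead of the robot, y to its left, z up, the work surface at z = 0. Lengths are in m, angles in degrees, forces in N, time in s.
With the tool pointing down it reaches from about 0.425 to 0.875 m from the base axis. Payload 4.7 kg.
Tool frame: the origin (TCP) lies on the mounting face of the last link; the fingertips stand 182 mm ahead of it and the grasp point (between the pads) lies 164 mm ahead of it; z points along the fingers, y is the line along which they close (so a half turn about z gives the same grasp; the last joint's range is limited). The gripper opens to 87 mm and grips with 3 to 60 N. Pads are 19 mm wide; open, the fingers measure 117 mm over their backs; the gripper's body (75 mm by 190 mm) begins 51 mm behind the grasp point.
Start: joints at [66.297, 18.392, -4.016, 83.108, 1.295, 78.541, -3.26], TCP at [0.27, -0.591, 0.405] pointing down, gripper open.
Joint ranges: [-163.93, 163.93], [-17.29, 119.83], [-79.2, 71.16], [3.27, 140.29], [-89.18, 269.18], [5.43, 117.66], [-154.24, 154.24]. Speed limits (degrees/s): [147.25, 147.25, 180, 180, 180, 180, 180].

### API

Orientations are given as [roll, pitch, yaw] about the fixed x, y, z axes, in that order (R = Rz(yaw) Ry(pitch) Rx(roll)).
In Python, from cell import env gives the robot as it stands.
- The arm moves only by the tool servo_tool, never from a script. Its argument "plan" is a list of rows, each an object with "xyz": the shift along the tool's x, y, z in cm, a list of three; "twist": the turn, a rotation vector about the tool's x, y, z in degrees, a list of three; "jaw": the closure, from 0 (fully open) to 1 (shut). In form: [{"xyz": [x, y, z], "twist": [wx, wy, wz], "jaw": jaw}, ...]. A call has 1 to 10 rows; each row is the pose to reach, as a shift and turn from the pose commanded when the call began, along the tool's axes at that moment; what a row does not reach only later rows make up. A row lasts 1/12 s, in which the tool goes at most 41.7 mm and 7.16 degrees, less where a joint would pass 70% of its speed; a pose out of reach is approached as far as the arm can. A call with a gripper value outside its range is refused whole. The fingers move at their own pace and stop on an object; "newtons" is the grip in N (left out, the last holds). Time passes only in rows, so rows that repeat a pose let the fingers close. It gives the time, the measured TCP pose, the force, the opening and the grip force at its end, in the units of the state.
- env.get_obs(): the state, without advancing time (a new reading comes with each control period).
- env.read_camera(name): name is "side" or "top"; returns a dict with "img" (384x512x3 uint8, red, green, blue), "camera_matrix" (3x3 intrinsics, pixels), "k1" (the pictures are not rectified: a ray, as slopes to the right and down, at radius r is drawn at 1 + k1 r^2 times it, then the intrinsics apply), "R" (3x3) and "t" (3): a world point X has camera coordinates R X + t. Camera axes: x right, y down, z forward; pixel columns grow to the right and rows downward; lengths in m; the calibration is good to about 2 mm. A picture is of the moment at which its call begins. There is no depth.
- env.sign_off(): hands the job in; it is judged then, once.
The state is a dict: "time_s": time; "qpos": joint angles; "joint_velocities": joint speeds; "effort": joint torques, N m; "tool_pos": TCP position; "tool_rot": TCP orientation; "force": force on the tool from outside, world axes, zero at the start; "wrist_torque": the same for the moment, N m; "grip_width": finger opening in m; "grasp_force": force on a finger pad.
Only numpy, scipy, OpenCV 4.12 (cv2) and the standard library are available. Lean on these libraries where they do the work, as an engineer would, in place of code of your own. Each camera call takes 0.05 s, during which the arm holds its last target. There are 200 camera calls.

## Working session

There is one attempt and no reset: what is moved stays moved. The work goes in short steps, Python scripts to look and compute and a tool call to move; the robot and the scene stay as the last step left them, time stands still between calls to the robot, and variables do not carry over. Pictures are saved under pics/ and viewed, at most 10 in all, crops included, and the job is handed in when it is done.

Besides the shell and the picture viewer there is one more tool, called after "Emit:" as name(argument=value, ...), one argument or row to a line, values as JSON. servo_tool: Moves the arm, as the interface text tells. Its arguments: {"type":"object","properties":{"plan":{"type":"array","items":{"type":"object","properties":{"xyz":{"type":"array","items":{"type":"number"}},"twist":{"type":"array","items":{"type":"number"}},"jaw":{"type":"number"}}}},"newtons":{"type":"number"}},"required":["plan"]}

```bash
mkdir -p pics; ls; cat > h.py <<'E'
import numpy as np,cv2
from cell import env
from scipy.spatial.transform import Rotation as Ro
def cam(n,save=None):
    c=env.read_camera(n)
    if save: cv2.imwrite('pics/'+save,cv2.cvtColor(c['img'],cv2.COLOR_RGB2BGR))
    return c
def ray(c,uv):
    K=c['camera_matrix'];p=np.linalg.inv(K)@np.array([uv[0],uv[1],1.]);d=p[:2]/p[2];s=d.copy()
    for _ in range(30): s=d/(1+c['k1']*(s@s))
    R=np.array(c['R']);t=np.array(c['t'])
    return -R.T@t, R.T@np.array([s[0],s[1],1])
def at(c,uv,z):
    o,d=ray(c,uv);return o+d*(z-o[2])/d[2]
def proj(c,X):
    x=np.array(c['R'])@np.array(X)+np.array(c['t']);s=x[:2]/x[2];s=s*(1+c['k1']*(s@s));K=c['camera_matrix'];return (K@np.array([s[0],s[1],1]))[:2]
E
python3 - <<'E'
from h import *
for n in('side','top'):
    c=cam(n)
    cv2.imwrite(f'pics/{n}0.png',cv2.resize(cv2.cvtColor(c['img'],cv2.COLOR_RGB2BGR),(800,600),interpolation=cv2.INTER_CUBIC))
    print(n,ray(c,(256,192)),c['k1'],c['camera_matrix'][0])
o=env.get_obs();print(o)
E
```

```text
pics
side (array([0.1053522 , 1.34241778, 0.96807139]), array([ 0.24790904, -0.81069676, -0.53042522])) -0.05937611492493953 [455.38708741   0.         253.97480701]
top (array([ 0.4844292 , -0.005686  ,  1.16183581]), array([ 0.02645229, -0.00742466, -0.99986504])) -0.13801116352287512 [396.30805369   0.         255.92724659]
{'time_s': 0.1, 'qpos': array([66.29776118, 18.43492817, -4.01589605, 83.1693757 ,  1.29515029,
       78.54096916, -3.26081937]), 'joint_velocities': array([-0.05112837, -0.08985014,  0.03946991, -0.21992572, -0.11167585,
        0.00249098,  0.08734738]), 'effort': array([-1.75539794e-04, -4.92571199e+01, -4.05704593e-01, -3.13399351e+01,
       -6.42552017e-02,  3.94243898e-02,  6.61015997e-05]), 'tool_pos': array([ 0.2695495 , -0.59126627,  0.40375652]), 'tool_rot': array([-1.79899972e+02,  5.57599321e-03,  2.45114273e+01]), 'force': array([ 0.52071164,  0.42030449, -0.57917354]), 'wrist_torque': array([ 0.00671928, -0.04371239,  0.03126355]), 'grasp_force': 0.0, 'grip_width': 0.08700229985188337}
```

View pics/side0.png

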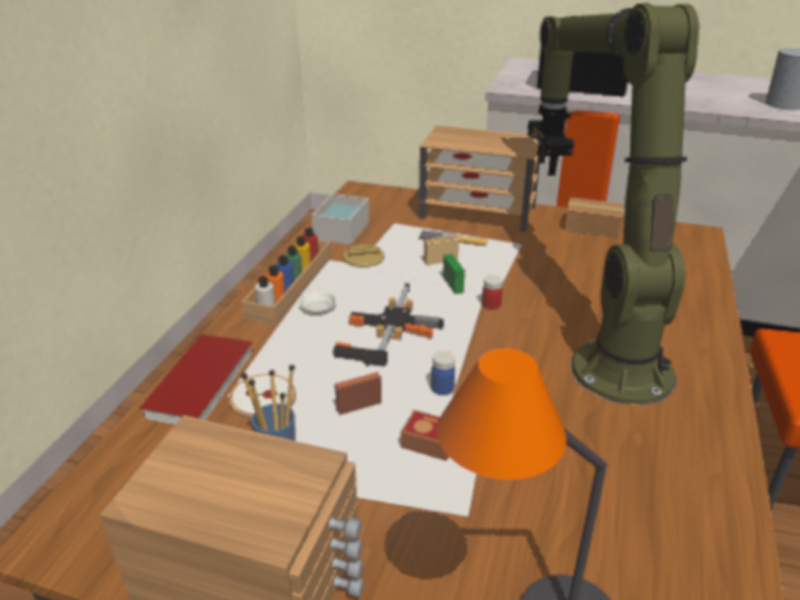

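View pics/top0.png

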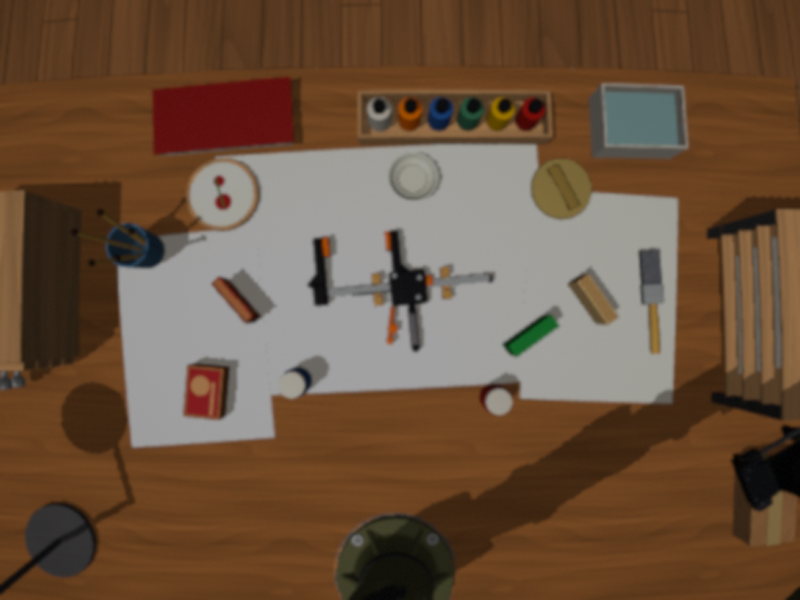

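Side view: cherry ply (358,392), pale ply (441,249), green decoy (453,273), clamp around (395,320). Top view: cherry ply (235,300), pale ply (594,299), green decoy (531,333), clamp head (408,286), sliding jaw (320,285), trigger (392,325), grip (415,328). The finished block (206,390) is a bystander. The backing is the pale board; the green one isn't meant. I'll confirm with one enlarged crop.

```bash
python3 - <<'E'
from h import *
c=cam('top');im=cv2.cvtColor(c['img'],cv2.COLOR_RGB2BGR)
def cr(x,y,w,h,s):return cv2.resize(im[y:y+h,x:x+w],(w*s,h*s),interpolation=cv2.INTER_CUBIC)
A=cr(190,140,133,90,6)   # 798x540? 
A=cv2.resize(im[140:230,190:325],(540,360),interpolation=cv2.INTER_CUBIC)
B=cv2.resize(im[170:214,128:180],(260,220),interpolation=cv2.INTER_CUBIC)
C=cv2.resize(im[165:209,350:402],(260,220),interpolation=cv2.INTER_CUBIC)
out=np.zeros((440,800,3),np.uint8);out[:360,:540]=A;out[:220,540:]=B;out[220:,540:]=C
cv2.imwrite('pics/crop.png',out)
hsv=cv2.cvtColor(im,cv2.COLOR_BGR2HSV)
for p in [(150,192),(145,186),(155,200),(148,194),(380,191),(372,185),(386,198),(390,188),(268,210),(253,208),(204,170),(100,200)]:
    print(p,hsv[p[1],p[0]])
E
```

```text
(150, 192) [ 11 163 136]
(145, 186) [ 11 163 133]
(155, 200) [ 11 159 136]
(148, 194) [ 11 157 122]
(380, 191) [ 17 131 134]
(372, 185) [ 20 115 109]
(386, 198) [ 17 133 134]
(390, 188) [ 23  17 119]
(268, 210) [17 20 91]
(253, 208) [  9 158 139]
(204, 170) [130  38  20]
(100, 200) [150   2 160]
```

View pics/crop.png

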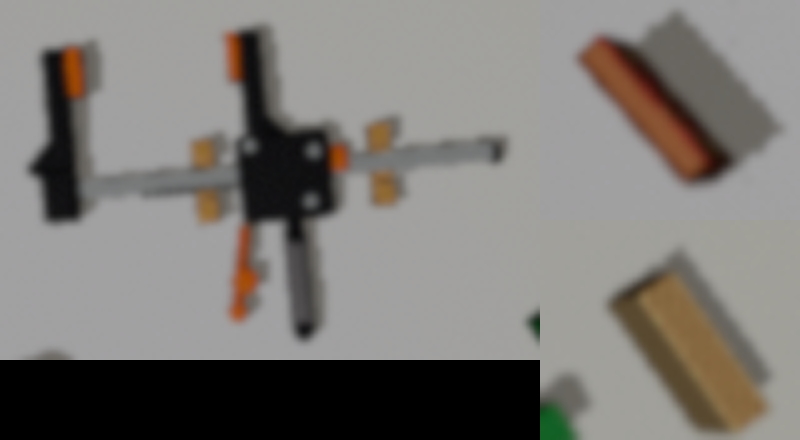

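The crop confirms them. The cherry ply has its red line on the upper-right edge, so its carved side faces world +x/−y. The pale ply is separate from the green one. The head pad is at crop (235,57), the jaw pad at (73,73). Now to locate everything.

```bash
cat > meas.py <<'E'
from h import *
def rect(c,box,lo,hi,z,s=6,save=None):
    x0,y0,x1,y1=box
    g=cv2.resize(c['img'][y0:y1,x0:x1],None,fx=s,fy=s,interpolation=cv2.INTER_CUBIC)
    m=cv2.inRange(cv2.cvtColor(g,cv2.COLOR_RGB2HSV),lo,hi)
    cs,_=cv2.findContours(m,cv2.RETR_EXTERNAL,cv2.CHAIN_APPROX_NONE)
    k=max(cs,key=cv2.contourArea).reshape(-1,2)
    W=np.array([at(c,((u+.5)/s-.5+x0,(v+.5)/s-.5+y0),z)[:2] for u,v in k])
    r=cv2.minAreaRect((W*1000).astype(np.float32))
    b=cv2.boxPoints(r);e=[b[1]-b[0],b[2]-b[1]];L=max(e,key=np.linalg.norm)
    return np.round(r[0],1),np.round(sorted(r[1]),1),round(np.degrees(np.arctan2(L[1],L[0]))%180,1)
if __name__=='__main__':
    c=cam('top')
    print('face',rect(c,(128,170,180,214),(0,110,85),(20,255,255),.07))
    print('back',rect(c,(350,165,402,209),(10,60,118),(30,255,255),.07))
    print('hpad',rect(c,(240,140,256,164),(0,140,70),(20,255,255),.029))
    print('jpad',rect(c,(200,145,215,170),(0,140,70),(20,255,255),.029))
    print('trig',rect(c,(242,192,258,225),(0,140,70),(20,255,255),.027))
    o=rect(c,(190,185,213,200),(0,0,0),(180,255,60),.03);print(o)
    for n,b,lo,hi,z in [('sadL',(237,170,245,196),(8,80,80),(30,255,255),.028),('sadR',(280,170,292,192),(10,80,80),(30,255,255),.028)]:
        g=cv2.inRange(cv2.cvtColor(c['img'],cv2.COLOR_RGB2HSV)[b[1]:b[3],b[0]:b[2]],lo,hi);v,u=np.nonzero(g)
        print(n,at(c,((u.min()+u.max())/2+b[0],(v.min()+v.max())/2+b[1]),z).round(4),u.min(),u.max(),v.min(),v.max())
E
python3 meas.py
```

```text
face (array([517.9, 283.9]), array([19. , 93.6]), np.float32(41.4))
back (array([ 511.5, -368.6]), array([29.4, 94.1]), np.float32(33.3))
hpad (array([624.3,   6.2]), array([ 9. , 31.8]), np.float32(3.3))
jpad (array([614. , 123.6]), array([14.5, 35.5]), np.float32(5.3))
trig (array([468.8,  -0. ]), array([14.7, 63.9]), np.float32(171.3))
(array([524., 131.]), array([24.2, 29.1]), np.float32(6.1))
sadL [0.5363 0.0286 0.028 ] 1 7 5 24
sadR [ 0.5465 -0.0977  0.028 ] 2 8 1 20
```

```bash
cat > go.py <<'E'
import sys
from h import *
# usage: go.py x y z yaw [mm,deg of TCP] from measured pose
o=env.get_obs();p=np.array(o['tool_pos'])*1000;R=Ro.from_euler('xyz',o['tool_rot'],degrees=True)
a=[float(v) for v in sys.argv[1:]]
print('t',o['time_s'],p.round(1),np.round(o['tool_rot'],2),'w',round(o['grip_width']*1000,1),'g',round(o['grasp_force'],1),'F',np.round(o['force'],1))
for i in range(0,len(a),4):
    d=R.inv().apply(np.array(a[i:i+3])-p)/10
    w=(R.inv()*Ro.from_euler('xyz',[180,0,a[i+3]],degrees=True)).as_rotvec(degrees=True)
    print('xyz',d.round(2),'twist',w.round(2))
E
python3 go.py 300 -420 405 33.3 511 -369 330 33.3 511 -369 219 33.3
```

```text
t 0.2 [ 269.6 -591.3  404.1] [-1.7993e+02  1.0000e-02  2.4510e+01] w 87.1 g 0.0 F [-0.2  0.3  0.3]
xyz [  9.88 -14.33  -0.08] twist [-0.07  0.   -8.79]
xyz [ 31.19 -10.2    7.42] twist [-0.07  0.   -8.79]
xyz [ 31.19 -10.19  18.52] twist [-0.07  0.   -8.79]
```

Emit:
servo_tool(
  plan=[
    {"xyz": [9.9, -14.3, 0], "twist": [0, 0, -8.8], "jaw": 0},
    {"xyz": [9.9, -14.3, 0], "twist": [0, 0, -8.8], "jaw": 0},
    {"xyz": [9.9, -14.3, 0], "twist": [0, 0, -8.8], "jaw": 0},
    {"xyz": [31.2, -10.2, 7.4], "twist": [0, 0, -8.8], "jaw": 0},
    {"xyz": [31.2, -10.2, 7.4], "twist": [0, 0, -8.8], "jaw": 0},
    {"xyz": [31.2, -10.2, 7.4], "twist": [0, 0, -8.8], "jaw": 0},
    {"xyz": [31.2, -10.2, 7.4], "twist": [0, 0, -8.8], "jaw": 0},
    {"xyz": [31.2, -10.2, 7.4], "twist": [0, 0, -8.8], "jaw": 0},
    {"xyz": [31.2, -10.2, 7.4], "twist": [0, 0, -8.8], "jaw": 0},
    {"xyz": [31.2, -10.2, 7.4], "twist": [0, 0, -8.8], "jaw": 0},
  ],
  newtons=12,
)

```text
time_s: 1.03
tool_pos: [0.5177, -0.3619, 0.3276]
tool_rot: [-179.7, -0.3, 34.0]
force: [-0.1, 2.0, -0.0]
grip_width: 0.0873
grasp_force: 0.0
```

```bash
python3 go.py 511 -369 219 33.3
```

```text
t 1.0333 [ 517.7 -361.9  327.6] [-179.72   -0.31   33.95] w 87.3 g 0.0 F [-0.1  2.  -0. ]
xyz [-1.01  0.27 10.86] twist [-0.28 -0.31  0.65]
```

Emit:
servo_tool(
  plan=[
    {"xyz": [0, 0, 4], "twist": [0, 0, 0], "jaw": 0},
    {"xyz": [0, 0, 8], "twist": [0, 0, 0], "jaw": 0},
    {"xyz": [0, 0, 11.1], "twist": [0, 0, 0], "jaw": 0},
    {"xyz": [0, 0, 11.1], "twist": [0, 0, 0], "jaw": 0},
    {"xyz": [0, 0, 11.1], "twist": [0, 0, 0], "jaw": 0},
    {"xyz": [0, 0, 11.1], "twist": [0, 0, 0], "jaw": 0.9},
    {"xyz": [0, 0, 11.1], "twist": [0, 0, 0], "jaw": 0.9},
    {"xyz": [0, 0, 11.1], "twist": [0, 0, 0], "jaw": 0.9},
    {"xyz": [0, 0, 11.1], "twist": [0, 0, 0], "jaw": 0.9},
    {"xyz": [0, 0, 11.1], "twist": [0, 0, 0], "jaw": 0.9},
  ],
  newtons=12,
)

```text
time_s: 1.87
tool_pos: [0.5115, -0.3695, 0.2212]
tool_rot: [179.9, -0.0, 33.3]
force: [-0.6, 0.6, 0.2]
grip_width: 0.0615
grasp_force: 0.0
```

```bash
python3 go.py 511 -369 219 33.3
```

```text
t 1.8667 [ 511.5 -369.5  221.2] [ 1.7987e+02 -3.0000e-02  3.3300e+01] w 61.5 g 0.0 F [-0.6  0.6  0.2]
xyz [-0.02 -0.07  0.22] twist [ 0.13 -0.03  0.  ]
```

Emit:
servo_tool(
  plan=[
    {"xyz": [0, 0, 0], "twist": [0, 0, 0], "jaw": 0.9},
    {"xyz": [0, 0, 0], "twist": [0, 0, 0], "jaw": 0.9},
    {"xyz": [0, 0, 0], "twist": [0, 0, 0], "jaw": 0.9},
    {"xyz": [0, 0, 0], "twist": [0, 0, 0], "jaw": 0.9},
    {"xyz": [0, 0, 0], "twist": [0, 0, 0], "jaw": 0.9},
    {"xyz": [0, 0, 0], "twist": [0, 0, 0], "jaw": 0.9},
    {"xyz": [0, 0, 0], "twist": [0, 0, 0], "jaw": 0.9},
    {"xyz": [0, 0, -0.3], "twist": [0, 0, 0], "jaw": 0.9},
    {"xyz": [0, 0, -4], "twist": [0, 0, 0], "jaw": 0.9},
    {"xyz": [0, 0, -11], "twist": [0, 0, 0], "jaw": 0.9},
  ],
  newtons=15,
)

```text
time_s: 2.7
tool_pos: [0.5097, -0.3683, 0.2984]
tool_rot: [-179.5, 0.2, 33.3]
force: [1.0, -0.6, -0.8]
grip_width: 0.0257
grasp_force: 15.0
```

```bash
python3 go.py 511 -369 329 33.3 619 66.5 329 4.9
```

```text
t 2.7 [ 509.7 -368.3  298.4] [-1.7952e+02  1.7000e-01  3.3320e+01] w 25.7 g 15.0 F [ 1.  -0.6 -0.8]
xyz [ 0.06  0.1  -3.06] twist [-0.48  0.17  0.02]
xyz [ 33.01 -30.35  -2.9 ] twist [-0.43  0.29 28.42]
```

Emit:
servo_tool(
  plan=[
    {"xyz": [33, -30.3, -3], "twist": [0, 0, 28.4], "jaw": 0.9},
    {"xyz": [33, -30.3, -3], "twist": [0, 0, 28.4], "jaw": 0.9},
    {"xyz": [33, -30.3, -3], "twist": [0, 0, 28.4], "jaw": 0.9},
    {"xyz": [33, -30.3, -3], "twist": [0, 0, 28.4], "jaw": 0.9},
    {"xyz": [33, -30.3, -3], "twist": [0, 0, 28.4], "jaw": 0.9},
    {"xyz": [33, -30.3, -3], "twist": [0, 0, 28.4], "jaw": 0.9},
    {"xyz": [33, -30.3, -3], "twist": [0, 0, 28.4], "jaw": 0.9},
    {"xyz": [33, -30.3, -3], "twist": [0, 0, 28.4], "jaw": 0.9},
    {"xyz": [33, -30.3, -3], "twist": [0, 0, 28.4], "jaw": 0.9},
    {"xyz": [33, -30.3, -3], "twist": [0, 0, 28.4], "jaw": 0.9},
  ],
)

```text
time_s: 3.53
tool_pos: [0.6114, 0.0312, 0.3291]
tool_rot: [180.0, 0.0, 4.9]
force: [1.4, -0.2, -0.8]
grip_width: 0.0259
grasp_force: 15.0
```

Emit:
servo_tool(
  plan=[
    {"xyz": [0, 0, 0], "twist": [0, 0, 0], "jaw": 0.9},
    {"xyz": [0, 0, 0], "twist": [0, 0, 0], "jaw": 0.9},
    {"xyz": [0, 0, 0], "twist": [0, 0, 0], "jaw": 0.9},
  ],
)

```text
time_s: 3.78
tool_pos: [0.6113, 0.0292, 0.3286]
tool_rot: [180.0, 0.1, 5.0]
force: [-0.3, -0.8, -2.0]
grip_width: 0.0257
grasp_force: 15.0
```

```bash
python3 go.py 619 66.5 221 4.9; python3 - <<'E'
from meas import *
c=cam('top')
z=env.get_obs()['tool_pos'][2]-.2215
x0,y0=proj(c,[.619,.0665,z+.07]).astype(int)
print(rect(c,(x0-30,y0-30,x0+30,y0+30),(12,60,118),(30,200,255),z+.07))
cv2.imwrite('pics/c1.png',cv2.resize(cv2.cvtColor(c['img'],cv2.COLOR_RGB2BGR)[120:230,170:330],(800,550),interpolation=cv2.INTER_CUBIC))
E
```

```text
t 3.7833 [611.3  29.2 328.6] [1.7995e+02 6.0000e-02 4.9600e+00] w 25.7 g 15.0 F [-0.3 -0.8 -2. ]
xyz [ 1.1  -3.66 10.75] twist [0.05 0.06 0.06]Traceback (most recent call last):
  File "<stdin>", line 5, in <module>
  File "meas.py", line 7, in rect
    k=max(cs,key=cv2.contourArea).reshape(-1,2)
      ~~~^^^^^^^^^^^^^^^^^^^^^^^^
ValueError: max() iterable argument is empty
```

Emit:
servo_tool(
  plan=[
    {"xyz": [1.1, -3.7, 0], "twist": [0, 0, 0], "jaw": 0.9},
    {"xyz": [1.1, -3.7, 0], "twist": [0, 0, 0], "jaw": 0.9},
    {"xyz": [1.1, -3.7, 3], "twist": [0, 0, 0], "jaw": 0.9},
    {"xyz": [1.1, -3.7, 6], "twist": [0, 0, 0], "jaw": 0.9},
    {"xyz": [1.1, -3.7, 8.5], "twist": [0, 0, 0], "jaw": 0.9},
    {"xyz": [1.1, -3.7, 9.8], "twist": [0, 0, 0], "jaw": 0.9},
    {"xyz": [1.1, -3.7, 10.3], "twist": [0, 0, 0], "jaw": 0.9},
    {"xyz": [1.1, -3.7, 10.6], "twist": [0, 0, 0], "jaw": 0.9},
    {"xyz": [1.1, -3.7, 10.6], "twist": [0, 0, 0], "jaw": 0.9},
    {"xyz": [1.1, -3.7, 10.6], "twist": [0, 0, 0], "jaw": 0.9},
  ],
)

```text
time_s: 4.67
tool_pos: [0.6201, 0.0668, 0.2245]
tool_rot: [180.0, -0.1, 4.9]
force: [0.3, -0.4, -1.3]
grip_width: 0.0259
grasp_force: 15.0
```

```bash
python3 go.py 619 66.5 221 4.9
```

```text
t 4.6667 [620.1  66.8 224.5] [ 1.7999e+02 -1.5000e-01  4.8800e+00] w 25.9 g 15.0 F [ 0.3 -0.4 -1.3]
xyz [-0.11  0.02  0.35] twist [ 0.01 -0.15 -0.02]
```

Lower 3 mm more, release partially, lift.

Emit:
servo_tool(
  plan=[
    {"xyz": [0, 0, 0.2], "twist": [0, 0, 0], "jaw": 0.9},
    {"xyz": [0, 0, 0.3], "twist": [0, 0, 0], "jaw": 0.9},
    {"xyz": [0, 0, 0.3], "twist": [0, 0, 0], "jaw": 0.9},
    {"xyz": [0, 0, 0.3], "twist": [0, 0, 0], "jaw": 0.9},
    {"xyz": [0, 0, 0.3], "twist": [0, 0, 0], "jaw": 0.55},
    {"xyz": [0, 0, 0.3], "twist": [0, 0, 0], "jaw": 0.55},
    {"xyz": [0, 0, 0.3], "twist": [0, 0, 0], "jaw": 0.55},
    {"xyz": [0, 0, -1], "twist": [0, 0, 0], "jaw": 0.5},
    {"xyz": [0, 0, -5], "twist": [0, 0, 0], "jaw": 0},
    {"xyz": [0, 0, -9], "twist": [0, 0, 0], "jaw": 0},
  ],
)

```text
time_s: 5.5
tool_pos: [0.6185, 0.0668, 0.3129]
tool_rot: [-180.0, 0.2, 4.9]
force: [2.1, -1.4, 1.0]
grip_width: 0.0495
grasp_force: 0.0
```

```bash
python3 go.py 619 66.5 330 4.9 518 284 330 41.4 518 284 219 41.4
```

```text
t 5.5 [618.5  66.8 312.9] [-179.98    0.25    4.93] w 49.5 g 0.0 F [ 2.1 -1.4  1. ]
xyz [ 0.04  0.04 -1.71] twist [-0.02  0.25  0.03]
xyz [ -8.15 -22.5   -1.67] twist [ -0.09   0.23 -36.47]
xyz [ -8.1  -22.5    9.43] twist [ -0.09   0.23 -36.47]
```

Emit:
servo_tool(
  plan=[
    {"xyz": [-8.1, -22.5, -1.7], "twist": [0, 0, -36.5], "jaw": 0},
    {"xyz": [-8.1, -22.5, -1.7], "twist": [0, 0, -36.5], "jaw": 0},
    {"xyz": [-8.1, -22.5, -1.7], "twist": [0, 0, -36.5], "jaw": 0},
    {"xyz": [-8.1, -22.5, -1.7], "twist": [0, 0, -36.5], "jaw": 0},
    {"xyz": [-8.1, -22.5, -1.7], "twist": [0, 0, -36.5], "jaw": 0},
    {"xyz": [-8.1, -22.5, -1.7], "twist": [0, 0, -36.5], "jaw": 0},
    {"xyz": [-8.1, -22.5, -1.7], "twist": [0, 0, -36.5], "jaw": 0},
    {"xyz": [-8.1, -22.5, -1.7], "twist": [0, 0, -36.5], "jaw": 0},
    {"xyz": [-8.1, -22.5, -1.7], "twist": [0, 0, -36.5], "jaw": 0},
  ],
)

```text
time_s: 6.25
tool_pos: [0.5198, 0.2836, 0.3305]
tool_rot: [179.9, -0.0, 41.4]
force: [0.1, -0.8, -0.1]
grip_width: 0.0869
grasp_force: 0.0
```

```bash
python3 go.py 518 284 219 41.4; python3 - <<'E'
from meas import *
c=cam('top')
x0,y0=proj(c,[.619,.0665,.07]).astype(int)
print('back',rect(c,(x0-11,y0-25,x0+12,y0+25),(12,60,100),(30,200,255),.07))
cv2.imwrite('pics/c1.png',cv2.resize(cv2.cvtColor(c['img'],cv2.COLOR_RGB2BGR)[100:230,130:320],(800,547),interpolation=cv2.INTER_CUBIC))
E
```

```text
t 6.25 [519.8 283.6 330.5] [ 1.7991e+02 -2.0000e-02  4.1370e+01] w 86.9 g 0.0 F [ 0.1 -0.8 -0.1]
xyz [-0.11 -0.17 11.15] twist [ 0.09 -0.02 -0.03]
back (array([617.8,  67.2]), array([27.8, 97.7]), np.float32(5.0))
```

View pics/c1.png

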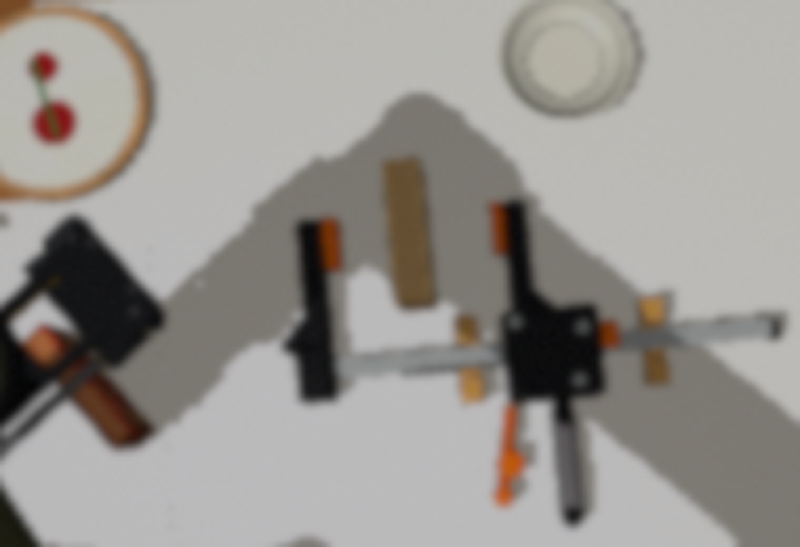

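The plywood now stands between the jaws, crop (410,232), with the pads at (331,244) and (502,228). Next, grasp the face ply.

Emit:
servo_tool(
  plan=[
    {"xyz": [0, 0, 4], "twist": [0, 0, 0], "jaw": 0.2},
    {"xyz": [-0.1, -0.1, 8], "twist": [0, 0, 0], "jaw": 0.2},
    {"xyz": [-0.1, -0.1, 11], "twist": [0, 0, 0], "jaw": 0.2},
    {"xyz": [-0.1, -0.1, 11], "twist": [0, 0, 0], "jaw": 0.2},
    {"xyz": [-0.1, -0.1, 11], "twist": [0, 0, 0], "jaw": 0.95},
    {"xyz": [-0.1, -0.1, 11], "twist": [0, 0, 0], "jaw": 0.95},
    {"xyz": [-0.1, -0.1, 11], "twist": [0, 0, 0], "jaw": 0.95},
    {"xyz": [-0.1, -0.1, 11], "twist": [0, 0, 0], "jaw": 0.95},
    {"xyz": [-0.1, -0.1, 11], "twist": [0, 0, 0], "jaw": 0.95},
    {"xyz": [-0.1, -0.1, 11], "twist": [0, 0, 0], "jaw": 0.95},
  ],
  newtons=15,
)

```text
time_s: 7.13
tool_pos: [0.5183, 0.2845, 0.2211]
tool_rot: [180.0, -0.1, 41.4]
force: [0.4, -0.2, 0.2]
grip_width: 0.0377
grasp_force: 0.0
```

Emit:
servo_tool(
  plan=[
    {"xyz": [0, 0, 0], "twist": [0, 0, 0], "jaw": 0.95},
    {"xyz": [0, 0, 0], "twist": [0, 0, 0], "jaw": 0.95},
    {"xyz": [0, 0, 0], "twist": [0, 0, 0], "jaw": 0.95},
    {"xyz": [0, 0, 0], "twist": [0, 0, 0], "jaw": 0.95},
    {"xyz": [0, 0, 0], "twist": [0, 0, 0], "jaw": 0.95},
    {"xyz": [0, 0, 0], "twist": [0, 0, 0], "jaw": 0.95},
    {"xyz": [0, 0, 0], "twist": [0, 0, 0], "jaw": 0.95},
    {"xyz": [0, 0, 0], "twist": [0, 0, 0], "jaw": 0.95},
  ],
)

```text
time_s: 7.8
tool_pos: [0.5179, 0.2844, 0.22]
tool_rot: [180.0, -0.0, 41.4]
force: [-1.8, -0.6, 2.2]
grip_width: 0.02
grasp_force: 15.0
```

```bash
python3 go.py 518 284 335 41.4
```

```text
t 7.8 [517.9 284.4 220. ] [180.    -0.    41.41] w 20.0 g 15.0 F [-1.8 -0.6  2.2]
xyz [ -0.02   0.03 -11.5 ] twist [ 0.   -0.    0.01]
```

Emit:
servo_tool(
  plan=[
    {"xyz": [0, 0, -0.5], "twist": [0, 0, 0], "jaw": 0.95},
    {"xyz": [0, 0, -4], "twist": [0, 0, 0], "jaw": 0.95},
    {"xyz": [0, 0, -8], "twist": [0, 0, 0], "jaw": 0.95},
    {"xyz": [0, 0, -11.5], "twist": [0, 0, 0], "jaw": 0.95},
    {"xyz": [0, 0, -11.5], "twist": [0, 0, 0], "jaw": 0.95},
  ],
)

```text
time_s: 8.22
tool_pos: [0.5195, 0.2862, 0.3428]
tool_rot: [179.8, -0.7, 41.4]
force: [0.6, 1.5, -0.6]
grip_width: 0.0198
grasp_force: 15.0
```

```bash
python3 go.py 621.7 24.1 335 4.9
```

```text
t 8.2167 [519.5 286.2 342.8] [179.8   -0.7   41.43] w 19.8 g 15.0 F [ 0.6  1.5 -0.6]
xyz [-9.69 26.41  0.76] twist [-3.000e-02 -7.400e-01  3.653e+01]
```

Emit:
servo_tool(
  plan=[
    {"xyz": [-9.6, 26.3, 0], "twist": [0, 0, 36.5], "jaw": 0.95},
    {"xyz": [-9.6, 26.3, 0], "twist": [0, 0, 36.5], "jaw": 0.95},
    {"xyz": [-9.6, 26.3, 0], "twist": [0, 0, 36.5], "jaw": 0.95},
    {"xyz": [-9.6, 26.3, 0], "twist": [0, 0, 36.5], "jaw": 0.95},
    {"xyz": [-9.6, 26.3, 0], "twist": [0, 0, 36.5], "jaw": 0.95},
    {"xyz": [-9.6, 26.3, 0], "twist": [0, 0, 36.5], "jaw": 0.95},
    {"xyz": [-9.6, 26.3, 0], "twist": [0, 0, 36.5], "jaw": 0.95},
    {"xyz": [-9.6, 26.3, 0], "twist": [0, 0, 36.5], "jaw": 0.95},
    {"xyz": [-9.6, 26.3, 0], "twist": [0, 0, 36.5], "jaw": 0.95},
    {"xyz": [-9.6, 26.3, 0], "twist": [0, 0, 36.5], "jaw": 0.95},
  ],
)

```text
time_s: 9.05
tool_pos: [0.6196, 0.0243, 0.3345]
tool_rot: [-179.9, 0.0, 4.9]
force: [0.6, 1.0, -0.6]
grip_width: 0.02
grasp_force: 15.0
```

```bash
python3 go.py 621.7 24.1 221 4.9;
```

```text
t 9.05 [619.6  24.3 334.5] [-1.7994e+02  4.0000e-02  4.9400e+00] w 20.0 g 15.0 F [ 0.6  1.  -0.6]
xyz [ 0.21  0.05 11.35] twist [-0.06  0.04  0.04]
```

Emit:
servo_tool(
  plan=[
    {"xyz": [0.1, 0, 3], "twist": [0, 0, 0], "jaw": 0.95},
    {"xyz": [0.1, 0, 6], "twist": [0, 0, 0], "jaw": 0.95},
    {"xyz": [0.1, 0, 8.5], "twist": [0, 0, 0], "jaw": 0.95},
    {"xyz": [0.1, 0, 10], "twist": [0, 0, 0], "jaw": 0.95},
    {"xyz": [0.1, 0, 10.8], "twist": [0, 0, 0], "jaw": 0.95},
    {"xyz": [0.1, 0, 11.2], "twist": [0, 0, 0], "jaw": 0.95},
    {"xyz": [0.1, 0, 11.2], "twist": [0, 0, 0], "jaw": 0.95},
    {"xyz": [0.1, 0, 11.2], "twist": [0, 0, 0], "jaw": 0.95},
  ],
)

```text
time_s: 9.72
tool_pos: [0.6213, 0.0245, 0.2241]
tool_rot: [-180.0, -0.1, 5.0]
force: [0.5, -0.7, -0.3]
grip_width: 0.0197
grasp_force: 15.0
```

```bash
python3 go.py 621.7 24.1 220 4.9;
```

```text
t 9.7167 [621.3  24.5 224.1] [-1.80e+02 -1.10e-01  4.98e+00] w 19.7 g 15.0 F [ 0.5 -0.7 -0.3]
xyz [0.03 0.04 0.41] twist [-0.   -0.11  0.08]
```

Emit:
servo_tool(
  plan=[
    {"xyz": [0, 0, 0.2], "twist": [0, 0, 0], "jaw": 0.95},
    {"xyz": [0, 0, 0.35], "twist": [0, 0, 0], "jaw": 0.95},
    {"xyz": [0, 0, 0.35], "twist": [0, 0, 0], "jaw": 0.95},
    {"xyz": [0, 0, 0.35], "twist": [0, 0, 0], "jaw": 0.7},
    {"xyz": [0, 0, 0.35], "twist": [0, 0, 0], "jaw": 0.7},
    {"xyz": [0, 0, 0.35], "twist": [0, 0, 0], "jaw": 0.7},
    {"xyz": [0, 0, -1], "twist": [0, 0, 0], "jaw": 0.7},
    {"xyz": [0, 0, -4], "twist": [0, 0, 0], "jaw": 0.7},
    {"xyz": [0, 0, -8], "twist": [0, 0, 0], "jaw": 0},
    {"xyz": [-4, 0, -8], "twist": [0, 0, 0], "jaw": 0},
  ],
)

```text
time_s: 10.55
tool_pos: [0.5887, 0.0212, 0.3135]
tool_rot: [-179.9, -1.3, 4.9]
force: [1.9, 1.3, 3.7]
grip_width: 0.0333
grasp_force: 0.0
```

Emit:
servo_tool(
  plan=[
    {"xyz": [-4, 0, 0], "twist": [0, 0, 0], "jaw": 0},
    {"xyz": [-8, 0, 0], "twist": [0, 0, 0], "jaw": 0},
    {"xyz": [-12, 0, 0], "twist": [0, 0, 0], "jaw": 0},
    {"xyz": [-13, 0, 0], "twist": [0, 0, 0], "jaw": 0},
  ],
)

```text
time_s: 10.88
tool_pos: [0.4464, 0.0088, 0.3027]
tool_rot: [179.9, 0.3, 4.9]
force: [-0.2, -0.6, -1.6]
grip_width: 0.0583
grasp_force: 0.0
```

```bash
cat > look.py <<'E'
import sys
from meas import *
c=cam('top')
x0,y0=proj(c,[.619,.066,.07]).astype(int)
print('back',rect(c,(x0-13,y0-25,x0+9,y0+25),(12,60,80),(30,200,255),.07))
x0,y0=proj(c,[.621,.025,.07]).astype(int)
print('face',rect(c,(x0-8,y0-25,x0+4,y0+25),(0,110,60),(13,255,255),.07))
cv2.imwrite('pics/'+sys.argv[1],cv2.resize(cv2.cvtColor(c['img'],cv2.COLOR_RGB2BGR)[110:230,185:335],(750,600),interpolation=cv2.INTER_CUBIC))
E
python3 go.py 620 45 220 4.9; python3 look.py c2.png
```

```text
t 10.8833 [446.4   8.8 302.7] [179.87   0.26   4.89] w 58.3 g 0.0 F [-0.2 -0.6 -1.6]
xyz [17.64 -2.14  8.18] twist [ 0.13  0.26 -0.01]
back (array([616.9,  66.2]), array([28. , 98.7]), np.float32(5.0))
face (array([620.1,  23.8]), array([19.8, 96.3]), np.float32(4.7))
```

View pics/c2.png

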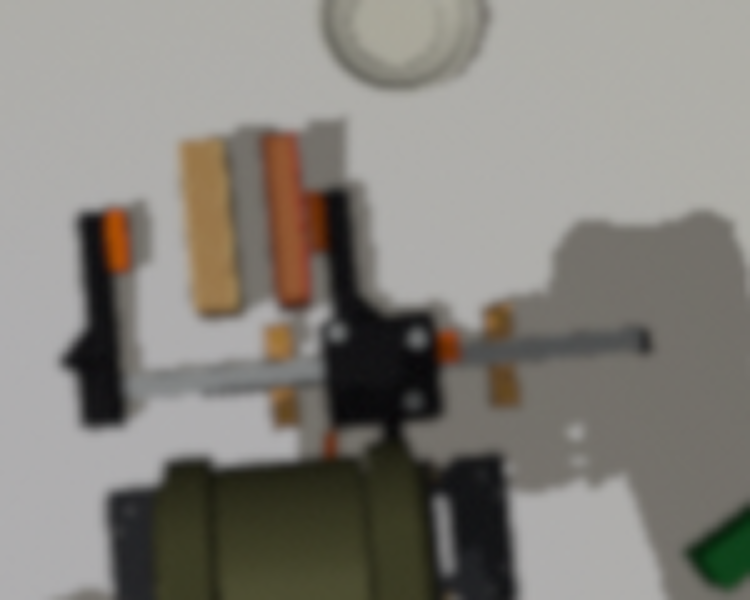

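Red line on the head side, both boards standing, ends within 0.5 mm: back at (210,225), face at (287,220), head pad at (315,222). Next, pinch the pair together and nudge it onto the pad line.

```bash
python3 go.py 618.3 46.6 303 4.9 618.3 46.6 220 4.9
```

```text
t 10.9333 [447.3   8.8 303.2] [1.7985e+02 1.5000e-01 4.8800e+00] w 62.1 g 0.0 F [-1.7 -0.2 -0.4]
xyz [17.36 -2.32 -0.03] twist [ 0.15  0.15 -0.02]
xyz [17.38 -2.34  8.27] twist [ 0.15  0.15 -0.02]
```

Emit:
servo_tool(
  plan=[
    {"xyz": [5, -2, 0], "twist": [0, 0, 0], "jaw": 0},
    {"xyz": [9, -2.3, 0], "twist": [0, 0, 0], "jaw": 0},
    {"xyz": [13, -2.3, 0], "twist": [0, 0, 0], "jaw": 0},
    {"xyz": [17.5, -2.3, 0], "twist": [0, 0, 0], "jaw": 0},
    {"xyz": [17.5, -2.3, 0], "twist": [0, 0, 0], "jaw": 0},
    {"xyz": [17.5, -2.3, 0], "twist": [0, 0, 0], "jaw": 0},
    {"xyz": [17.5, -2.3, 0], "twist": [0, 0, 0], "jaw": 0},
  ],
  newtons=8,
)

```text
time_s: 11.52
tool_pos: [0.6248, 0.0473, 0.3027]
tool_rot: [-179.9, 0.0, 4.9]
force: [0.4, 0.4, 0.5]
grip_width: 0.0871
grasp_force: 0.0
```

```bash
python3 go.py 618.3 46.6 221 4.9
```

```text
t 11.5167 [624.8  47.3 302.7] [-1.7994e+02  3.0000e-02  4.9200e+00] w 87.1 g 0.0 F [0.4 0.4 0.5]
xyz [-0.65  0.03  8.17] twist [-0.06  0.03  0.02]
```

Emit:
servo_tool(
  plan=[
    {"xyz": [-0.6, 0, 2], "twist": [0, 0, 0], "jaw": 0},
    {"xyz": [-0.6, 0, 5], "twist": [0, 0, 0], "jaw": 0},
    {"xyz": [-0.6, 0, 8.1], "twist": [0, 0, 0], "jaw": 0},
    {"xyz": [-0.6, 0, 8.1], "twist": [0, 0, 0], "jaw": 0},
    {"xyz": [-0.6, 0, 8.1], "twist": [0, 0, 0], "jaw": 0.7},
    {"xyz": [-0.6, 0, 8.1], "twist": [0, 0, 0], "jaw": 0.7},
    {"xyz": [-0.6, 0, 8.1], "twist": [0, 0, 0], "jaw": 0.7},
    {"xyz": [-0.6, 0, 8.1], "twist": [0, 0, 0], "jaw": 0.7},
    {"xyz": [-0.6, 0, 8.1], "twist": [0, 0, 0], "jaw": 0.7},
    {"xyz": [-0.6, 0, 8.1], "twist": [0, 0, 0], "jaw": 0.7},
  ],
  newtons=8,
)

```text
time_s: 12.35
tool_pos: [0.6183, 0.0467, 0.2231]
tool_rot: [180.0, -0.1, 4.9]
force: [-0.1, 0.8, 0.8]
grip_width: 0.0551
grasp_force: 0.3
```

Emit:
servo_tool(
  plan=[
    {"xyz": [0, 0, 0], "twist": [0, 0, 0], "jaw": 0.7},
    {"xyz": [0, 0, 0], "twist": [0, 0, 0], "jaw": 0.7},
    {"xyz": [0, 0, 0], "twist": [0, 0, 0], "jaw": 0.7},
    {"xyz": [0, 0, 0], "twist": [0, 0, 0], "jaw": 0.7},
    {"xyz": [0, 0, 0], "twist": [0, 0, 0], "jaw": 0.7},
    {"xyz": [0, 0, 0], "twist": [0, 0, 0], "jaw": 0.7},
    {"xyz": [0, 0, 0], "twist": [0, 0, 0], "jaw": 0.7},
  ],
)

```text
time_s: 12.93
tool_pos: [0.618, 0.0465, 0.2222]
tool_rot: [180.0, -0.0, 4.9]
force: [-1.8, -1.4, 3.7]
grip_width: 0.0461
grasp_force: 8.0
```

```bash
python3 go.py 618.3 46.6 221 4.9
```

```text
t 12.9333 [618.   46.5 222.2] [ 1.7999e+02 -1.0000e-02  4.9100e+00] w 46.1 g 8.0 F [-1.8 -1.4  3.7]
xyz [ 0.03 -0.01  0.12] twist [ 0.01 -0.01  0.01]
```

Emit:
servo_tool(
  plan=[
    {"xyz": [0.15, 0.3, 0], "twist": [0, 0, 0], "jaw": 0.7},
    {"xyz": [0.3, 0.6, 0], "twist": [0, 0, 0], "jaw": 0.7},
    {"xyz": [0.3, 0.9, 0], "twist": [0, 0, 0], "jaw": 0.7},
    {"xyz": [0.3, 0.9, 0], "twist": [0, 0, 0], "jaw": 0.7},
    {"xyz": [0.3, 0.9, 0], "twist": [0, 0, 0], "jaw": 0.2},
    {"xyz": [0.3, 0.9, 0], "twist": [0, 0, 0], "jaw": 0.2},
    {"xyz": [0.3, 0.9, -0.5], "twist": [0, 0, 0], "jaw": 0.2},
    {"xyz": [0.3, 0.9, -4], "twist": [0, 0, 0], "jaw": 0},
    {"xyz": [0.3, 0.9, -8], "twist": [0, 0, 0], "jaw": 0},
    {"xyz": [-4, 0.9, -8], "twist": [0, 0, 0], "jaw": 0},
  ],
)

```text
time_s: 13.77
tool_pos: [0.5881, 0.0346, 0.3116]
tool_rot: [-179.9, -1.3, 4.8]
force: [1.4, 0.2, 3.1]
grip_width: 0.0778
grasp_force: 0.0
```

```bash
python3 go.py 620 38 300 4.9; python3 - <<'E'
import numpy as np
T=np.array([623.9,10.7]);X=np.array([.9964,.0854]);Y=np.array([-.0854,.9964])
print(T+X*(-75-88)+Y*(-16), T+X*(-163)+Y*12,T+X*(-163)+Y*-45)
E
```

```text
t 13.7667 [588.1  34.6 311.6] [-179.93   -1.26    4.85] w 77.8 g 0.0 F [1.4 0.2 3.1]
xyz [ 3.18 -0.07  1.23] twist [-0.07 -1.26 -0.05]
[462.8532 -19.1626] [460.462    8.7366] [465.3298 -48.0582]
```

```bash
python3 go.py 463 -19 300 4.9
```

```text
t 13.7667 [588.1  34.6 311.6] [-179.93   -1.26    4.85] w 77.8 g 0.0 F [1.4 0.2 3.1]
xyz [-12.94   4.29   0.87] twist [-0.07 -1.26 -0.05]
```

Emit:
servo_tool(
  plan=[
    {"xyz": [-4, 3, 0], "twist": [0, 0, 0], "jaw": 0},
    {"xyz": [-8, 4, 0], "twist": [0, 0, 0], "jaw": 0},
    {"xyz": [-12, 4.3, 0], "twist": [0, 0, 0], "jaw": 0},
    {"xyz": [-12.9, 4.3, 0], "twist": [0, 0, 0], "jaw": 0},
    {"xyz": [-12.9, 4.3, 0], "twist": [0, 0, 0], "jaw": 0},
    {"xyz": [-12.9, 4.3, 0], "twist": [0, 0, 0], "jaw": 0},
  ],
)

```text
time_s: 14.27
tool_pos: [0.4551, -0.0202, 0.3025]
tool_rot: [179.9, -0.1, 4.8]
force: [0.0, -0.0, -0.0]
grip_width: 0.0873
grasp_force: 0.0
```

```bash
python3 go.py 463 -19 187 4.9; python3 look.py c3.png;  python3 - <<'E'
from meas import *
c=cam('top')
print('hpad',rect(c,(240,140,256,164),(0,190,70),(20,255,255),.029))
print('jpad',rect(c,(200,145,215,170),(0,140,70),(20,255,255),.029))
E
```

```text
t 14.2667 [455.1 -20.2 302.5] [ 1.7991e+02 -9.0000e-02  4.8400e+00] w 87.3 g 0.0 F [ 0. -0. -0.]
xyz [ 0.78 -0.07 11.55] twist [ 0.09 -0.09 -0.06]
back (array([620.8,  55.3]), array([20.9, 99. ]), np.float32(179.6))
face (array([623.2,  25.5]), array([20.7, 96.5]), np.float32(5.2))
hpad (array([624.1,   6.7]), array([ 5.8, 28.2]), np.float32(2.4))
jpad (array([614. , 123.7]), array([14.9, 35.5]), np.float32(5.5))
```

View pics/c3.png

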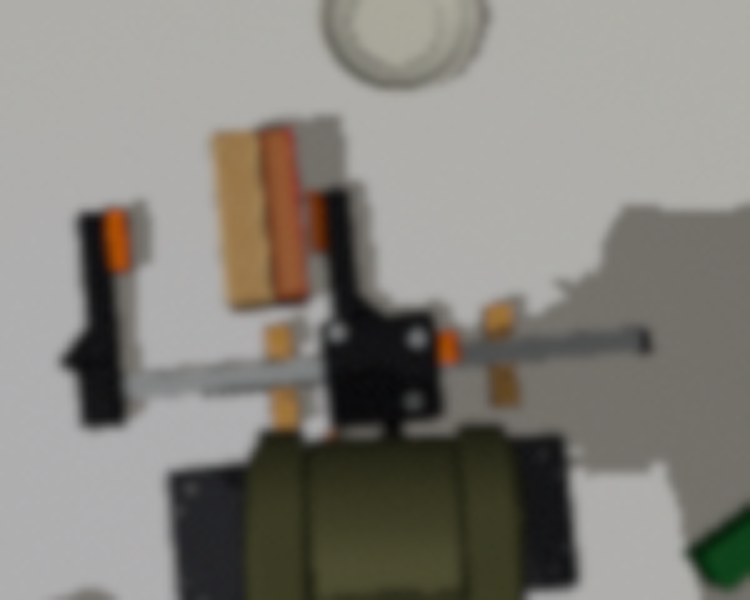

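The pair is tight and flush at (255,218), centred on the pads. Descend over grip and trigger.

Emit:
servo_tool(
  plan=[
    {"xyz": [0.8, 0, 4], "twist": [0, 0, 0], "jaw": 0},
    {"xyz": [0.8, 0, 7], "twist": [0, 0, 0], "jaw": 0},
    {"xyz": [0.8, 0, 9.5], "twist": [0, 0, 0], "jaw": 0},
    {"xyz": [0.8, 0, 11], "twist": [0, 0, 0], "jaw": 0},
    {"xyz": [0.8, 0, 11.4], "twist": [0, 0, 0], "jaw": 0},
    {"xyz": [0.8, 0, 11.4], "twist": [0, 0, 0], "jaw": 0.3},
    {"xyz": [0.8, 0, 11.4], "twist": [0, 0, 0], "jaw": 0.3},
    {"xyz": [0.8, 0, 11.4], "twist": [0, 0, 0], "jaw": 0.3},
    {"xyz": [0.8, 0, 11.4], "twist": [0, 0, 0], "jaw": 0.3},
    {"xyz": [0.8, 0, 11.4], "twist": [0, 0, 0], "jaw": 0.3},
  ],
  newtons=30,
)

```text
time_s: 15.2
tool_pos: [0.4639, -0.019, 0.189]
tool_rot: [180.0, -0.1, 4.9]
force: [0.1, -0.4, 0.6]
grip_width: 0.0643
grasp_force: 0.0
```

Emit:
servo_tool(
  plan=[
    {"xyz": [0, 0, 0], "twist": [0, 0, 0], "jaw": 0.3},
    {"xyz": [0, 0, 0], "twist": [0, 0, 0], "jaw": 0.3},
  ],
)

```text
time_s: 15.37
tool_pos: [0.4635, -0.0191, 0.1884]
tool_rot: [180.0, -0.1, 4.9]
force: [-1.1, -0.4, 0.3]
grip_width: 0.0616
grasp_force: 0.0
```

```bash
python3 go.py 463 -19 187 4.9
```

```text
t 15.3667 [463.5 -19.1 188.4] [ 1.7997e+02 -5.0000e-02  4.9100e+00] w 61.6 g 0.0 F [-1.1 -0.4  0.3]
xyz [-0.05 -0.01  0.14] twist [ 0.03 -0.05  0.01]
```

First squeeze: the tool moves with the trigger so the clamp does not slide.

Emit:
servo_tool(
  plan=[
    {"xyz": [0, 0, 0], "twist": [0, 0, 0], "jaw": 0.7},
    {"xyz": [0, 0.2, 0], "twist": [0, 0, 0], "jaw": 0.7},
    {"xyz": [0, 0.4, 0], "twist": [0, 0, 0], "jaw": 0.7},
    {"xyz": [0, 0.7, 0], "twist": [0, 0, 0], "jaw": 0.7},
    {"xyz": [0, 1.0, 0], "twist": [0, 0, 0], "jaw": 0.7},
    {"xyz": [0, 1.3, 0], "twist": [0, 0, 0], "jaw": 0.7},
    {"xyz": [0, 1.3, 0], "twist": [0, 0, 0], "jaw": 0.7},
    {"xyz": [0, 1.3, 0], "twist": [0, 0, 0], "jaw": 0.7},
  ],
)

```text
time_s: 16.03
tool_pos: [0.4644, -0.0324, 0.188]
tool_rot: [180.0, 0.0, 4.9]
force: [-2.4, -0.9, 4.9]
grip_width: 0.0309
grasp_force: 30.0
```

Emit:
servo_tool(
  plan=[
    {"xyz": [0, 0, 0], "twist": [0, 0, 0], "jaw": 0.28},
    {"xyz": [0, -0.3, 0], "twist": [0, 0, 0], "jaw": 0.28},
    {"xyz": [0, -0.6, 0], "twist": [0, 0, 0], "jaw": 0.28},
    {"xyz": [0, -0.9, 0], "twist": [0, 0, 0], "jaw": 0.28},
    {"xyz": [0, -1.2, 0], "twist": [0, 0, 0], "jaw": 0.28},
    {"xyz": [0, -1.3, 0], "twist": [0, 0, 0], "jaw": 0.28},
    {"xyz": [0, -1.3, 0], "twist": [0, 0, 0], "jaw": 0.28},
  ],
)

```text
time_s: 16.62
tool_pos: [0.4633, -0.0182, 0.1877]
tool_rot: [-180.0, -0.0, 5.0]
force: [0.1, 1.0, -0.1]
grip_width: 0.0611
grasp_force: 0.0
```

```bash
cat > pads.py <<'E'
from meas import *
c=cam('top')
print('hpad',rect(c,(240,140,256,164),(0,190,70),(20,255,255),.029))
print('jpad',rect(c,(200,143,228,170),(0,170,70),(12,255,255),.029))
E
python3 go.py 463 -19 187 4.9;python3 pads.py
```

```text
t 16.6167 [463.3 -18.2 187.7] [-1.7996e+02 -1.0000e-02  4.9600e+00] w 61.1 g 0.0 F [ 0.1  1.  -0.1]
xyz [-0.03  0.07  0.07] twist [-0.04 -0.01  0.06]
hpad (array([624.5,   5.3]), array([ 5.8, 29.3]), np.float32(4.3))
jpad (array([614.4, 117. ]), array([13.6, 33.7]), np.float32(5.3))
```

A full squeeze gives one tooth. Repeat.

Emit:
servo_tool(
  plan=[
    {"xyz": [0, 0, 0], "twist": [0, 0, 0], "jaw": 0.7},
    {"xyz": [0, 0.2, 0], "twist": [0, 0, 0], "jaw": 0.7},
    {"xyz": [0, 0.4, 0], "twist": [0, 0, 0], "jaw": 0.7},
    {"xyz": [0, 0.7, 0], "twist": [0, 0, 0], "jaw": 0.7},
    {"xyz": [0, 1.0, 0], "twist": [0, 0, 0], "jaw": 0.7},
    {"xyz": [0, 1.3, 0], "twist": [0, 0, 0], "jaw": 0.7},
    {"xyz": [0, 1.3, 0], "twist": [0, 0, 0], "jaw": 0.7},
    {"xyz": [0, 1.3, 0], "twist": [0, 0, 0], "jaw": 0.7},
  ],
)

```text
time_s: 17.33
tool_pos: [0.4644, -0.0325, 0.1878]
tool_rot: [180.0, 0.0, 4.9]
force: [0.7, -1.6, -2.5]
grip_width: 0.0308
grasp_force: 30.0
```

Emit:
servo_tool(
  plan=[
    {"xyz": [0, 0, 0], "twist": [0, 0, 0], "jaw": 0.28},
    {"xyz": [0, -0.3, 0], "twist": [0, 0, 0], "jaw": 0.28},
    {"xyz": [0, -0.6, 0], "twist": [0, 0, 0], "jaw": 0.28},
    {"xyz": [0, -0.9, 0], "twist": [0, 0, 0], "jaw": 0.28},
    {"xyz": [0, -1.2, 0], "twist": [0, 0, 0], "jaw": 0.28},
    {"xyz": [0, -1.3, 0], "twist": [0, 0, 0], "jaw": 0.28},
    {"xyz": [0, -1.3, 0], "twist": [0, 0, 0], "jaw": 0.28},
  ],
)

```text
time_s: 17.92
tool_pos: [0.4634, -0.0181, 0.1882]
tool_rot: [-180.0, -0.0, 5.0]
force: [-0.1, -0.1, -0.6]
grip_width: 0.0613
grasp_force: 0.0
```

Emit:
servo_tool(
  plan=[
    {"xyz": [0, 0, 0], "twist": [0, 0, 0], "jaw": 0.7},
    {"xyz": [0, 0.2, 0], "twist": [0, 0, 0], "jaw": 0.7},
    {"xyz": [0, 0.4, 0], "twist": [0, 0, 0], "jaw": 0.7},
    {"xyz": [0, 0.7, 0], "twist": [0, 0, 0], "jaw": 0.7},
    {"xyz": [0, 1.0, 0], "twist": [0, 0, 0], "jaw": 0.7},
    {"xyz": [0, 1.3, 0], "twist": [0, 0, 0], "jaw": 0.7},
    {"xyz": [0, 1.3, 0], "twist": [0, 0, 0], "jaw": 0.7},
    {"xyz": [0, 1.3, 0], "twist": [0, 0, 0], "jaw": 0.7},
  ],
)

```text
time_s: 18.58
tool_pos: [0.4647, -0.0325, 0.1882]
tool_rot: [180.0, -0.0, 4.9]
force: [0.6, -1.9, 2.5]
grip_width: 0.0308
grasp_force: 30.0
```

Emit:
servo_tool(
  plan=[
    {"xyz": [0, 0, 0], "twist": [0, 0, 0], "jaw": 0.28},
    {"xyz": [0, -0.3, 0], "twist": [0, 0, 0], "jaw": 0.28},
    {"xyz": [0, -0.6, 0], "twist": [0, 0, 0], "jaw": 0.28},
    {"xyz": [0, -0.9, 0], "twist": [0, 0, 0], "jaw": 0.28},
    {"xyz": [0, -1.2, 0], "twist": [0, 0, 0], "jaw": 0.28},
    {"xyz": [0, -1.3, 0], "twist": [0, 0, 0], "jaw": 0.28},
    {"xyz": [0, -1.3, 0], "twist": [0, 0, 0], "jaw": 0.28},
  ],
)

```text
time_s: 19.17
tool_pos: [0.4629, -0.0182, 0.1875]
tool_rot: [-180.0, 0.1, 5.0]
force: [-0.1, 0.0, 0.3]
grip_width: 0.0614
grasp_force: 0.0
```

Emit:
servo_tool(
  plan=[
    {"xyz": [0, 0, 0], "twist": [0, 0, 0], "jaw": 0.7},
    {"xyz": [0, 0.2, 0], "twist": [0, 0, 0], "jaw": 0.7},
    {"xyz": [0, 0.4, 0], "twist": [0, 0, 0], "jaw": 0.7},
    {"xyz": [0, 0.7, 0], "twist": [0, 0, 0], "jaw": 0.7},
    {"xyz": [0, 1.0, 0], "twist": [0, 0, 0], "jaw": 0.7},
    {"xyz": [0, 1.3, 0], "twist": [0, 0, 0], "jaw": 0.7},
    {"xyz": [0, 1.3, 0], "twist": [0, 0, 0], "jaw": 0.7},
    {"xyz": [0, 1.3, 0], "twist": [0, 0, 0], "jaw": 0.7},
  ],
)

```text
time_s: 19.83
tool_pos: [0.464, -0.0326, 0.1875]
tool_rot: [180.0, 0.1, 4.9]
force: [-1.9, -2.1, -2.9]
grip_width: 0.031
grasp_force: 30.2
```

Emit:
servo_tool(
  plan=[
    {"xyz": [0, 0, 0], "twist": [0, 0, 0], "jaw": 0.28},
    {"xyz": [0, -0.3, 0], "twist": [0, 0, 0], "jaw": 0.28},
    {"xyz": [0, -0.6, 0], "twist": [0, 0, 0], "jaw": 0.28},
    {"xyz": [0, -0.9, 0], "twist": [0, 0, 0], "jaw": 0.28},
    {"xyz": [0, -1.2, 0], "twist": [0, 0, 0], "jaw": 0.28},
    {"xyz": [0, -1.3, 0], "twist": [0, 0, 0], "jaw": 0.28},
    {"xyz": [0, -1.3, 0], "twist": [0, 0, 0], "jaw": 0.28},
  ],
)

```text
time_s: 20.42
tool_pos: [0.4641, -0.018, 0.1887]
tool_rot: [-180.0, -0.1, 5.0]
force: [-0.1, -0.1, -0.7]
grip_width: 0.0616
grasp_force: 0.0
```

```bash
python3 go.py 463 -19 187 4.9;python3 pads.py; python3 look.py c4.png
```

```text
t 20.4167 [464.1 -18.  188.7] [-1.7998e+02 -1.4000e-01  4.9700e+00] w 61.6 g 0.0 F [-0.1 -0.1 -0.7]
xyz [-0.12  0.09  0.16] twist [-0.02 -0.14  0.07]
hpad (array([624.2,   5.5]), array([ 5.7, 29. ]), np.float32(5.9))
jpad (array([616.6,  92.1]), array([13.8, 33.7]), np.float32(5.5))
back (array([621.1,  55.3]), array([20.9, 98.6]), np.float32(179.6))
face (array([623.2,  25.6]), array([20.8, 96.5]), np.float32(5.1))
```

Emit:
servo_tool(
  plan=[
    {"xyz": [0, 0, 0], "twist": [0, 0, 0], "jaw": 0.7},
    {"xyz": [0, 0.2, 0], "twist": [0, 0, 0], "jaw": 0.7},
    {"xyz": [0, 0.4, 0], "twist": [0, 0, 0], "jaw": 0.7},
    {"xyz": [0, 0.7, 0], "twist": [0, 0, 0], "jaw": 0.7},
    {"xyz": [0, 1.0, 0], "twist": [0, 0, 0], "jaw": 0.7},
    {"xyz": [0, 1.3, 0], "twist": [0, 0, 0], "jaw": 0.7},
    {"xyz": [0, 1.3, 0], "twist": [0, 0, 0], "jaw": 0.7},
    {"xyz": [0, 1.3, 0], "twist": [0, 0, 0], "jaw": 0.7},
  ],
)

```text
time_s: 21.18
tool_pos: [0.4647, -0.0325, 0.1882]
tool_rot: [180.0, -0.0, 4.9]
force: [-0.7, -0.3, 4.1]
grip_width: 0.0309
grasp_force: 30.0
```

Emit:
servo_tool(
  plan=[
    {"xyz": [0, 0, 0], "twist": [0, 0, 0], "jaw": 0.28},
    {"xyz": [0, -0.3, 0], "twist": [0, 0, 0], "jaw": 0.28},
    {"xyz": [0, -0.6, 0], "twist": [0, 0, 0], "jaw": 0.28},
    {"xyz": [0, -0.9, 0], "twist": [0, 0, 0], "jaw": 0.28},
    {"xyz": [0, -1.2, 0], "twist": [0, 0, 0], "jaw": 0.28},
    {"xyz": [0, -1.3, 0], "twist": [0, 0, 0], "jaw": 0.28},
    {"xyz": [0, -1.3, 0], "twist": [0, 0, 0], "jaw": 0.28},
  ],
)

```text
time_s: 21.77
tool_pos: [0.4627, -0.0182, 0.1874]
tool_rot: [-180.0, 0.1, 5.0]
force: [1.1, 0.5, 1.2]
grip_width: 0.0613
grasp_force: 0.0
```

Emit:
servo_tool(
  plan=[
    {"xyz": [0, 0, 0], "twist": [0, 0, 0], "jaw": 0.7},
    {"xyz": [0, 0.2, 0], "twist": [0, 0, 0], "jaw": 0.7},
    {"xyz": [0, 0.4, 0], "twist": [0, 0, 0], "jaw": 0.7},
    {"xyz": [0, 0.7, 0], "twist": [0, 0, 0], "jaw": 0.7},
    {"xyz": [0, 1.0, 0], "twist": [0, 0, 0], "jaw": 0.7},
    {"xyz": [0, 1.3, 0], "twist": [0, 0, 0], "jaw": 0.7},
    {"xyz": [0, 1.3, 0], "twist": [0, 0, 0], "jaw": 0.7},
    {"xyz": [0, 1.3, 0], "twist": [0, 0, 0], "jaw": 0.7},
  ],
)

```text
time_s: 22.43
tool_pos: [0.4638, -0.0325, 0.1874]
tool_rot: [180.0, 0.1, 4.9]
force: [-2.0, -2.4, -4.5]
grip_width: 0.0308
grasp_force: 30.0
```

Emit:
servo_tool(
  plan=[
    {"xyz": [0, 0, 0], "twist": [0, 0, 0], "jaw": 0.28},
    {"xyz": [0, -0.3, 0], "twist": [0, 0, 0], "jaw": 0.28},
    {"xyz": [0, -0.6, 0], "twist": [0, 0, 0], "jaw": 0.28},
    {"xyz": [0, -0.9, 0], "twist": [0, 0, 0], "jaw": 0.28},
    {"xyz": [0, -1.2, 0], "twist": [0, 0, 0], "jaw": 0.28},
    {"xyz": [0, -1.3, 0], "twist": [0, 0, 0], "jaw": 0.28},
    {"xyz": [0, -1.3, 0], "twist": [0, 0, 0], "jaw": 0.28},
  ],
)

```text
time_s: 23.02
tool_pos: [0.4645, -0.018, 0.189]
tool_rot: [-180.0, -0.2, 5.0]
force: [-0.2, -0.9, -0.4]
grip_width: 0.0614
grasp_force: 0.0
```

Emit:
servo_tool(
  plan=[
    {"xyz": [0, 0, 0], "twist": [0, 0, 0], "jaw": 0.7},
    {"xyz": [0, 0.2, 0], "twist": [0, 0, 0], "jaw": 0.7},
    {"xyz": [0, 0.4, 0], "twist": [0, 0, 0], "jaw": 0.7},
    {"xyz": [0, 0.7, 0], "twist": [0, 0, 0], "jaw": 0.7},
    {"xyz": [0, 1.0, 0], "twist": [0, 0, 0], "jaw": 0.7},
    {"xyz": [0, 1.3, 0], "twist": [0, 0, 0], "jaw": 0.7},
    {"xyz": [0, 1.3, 0], "twist": [0, 0, 0], "jaw": 0.7},
    {"xyz": [0, 1.3, 0], "twist": [0, 0, 0], "jaw": 0.7},
  ],
)

```text
time_s: 23.68
tool_pos: [0.4651, -0.0325, 0.1886]
tool_rot: [180.0, -0.1, 4.9]
force: [-1.2, 0.1, 5.1]
grip_width: 0.0307
grasp_force: 30.0
```

Emit:
servo_tool(
  plan=[
    {"xyz": [0, 0, 0], "twist": [0, 0, 0], "jaw": 0.28},
    {"xyz": [0, -0.3, 0], "twist": [0, 0, 0], "jaw": 0.28},
    {"xyz": [0, -0.6, 0], "twist": [0, 0, 0], "jaw": 0.28},
    {"xyz": [0, -0.9, 0], "twist": [0, 0, 0], "jaw": 0.28},
    {"xyz": [0, -1.2, 0], "twist": [0, 0, 0], "jaw": 0.28},
    {"xyz": [0, -1.3, 0], "twist": [0, 0, 0], "jaw": 0.28},
    {"xyz": [0, -1.3, 0], "twist": [0, 0, 0], "jaw": 0.28},
  ],
)

```text
time_s: 24.27
tool_pos: [0.4626, -0.0186, 0.1873]
tool_rot: [-180.0, 0.1, 4.9]
force: [-0.9, -1.0, 0.5]
grip_width: 0.0614
grasp_force: 0.0
```

```bash
python3 go.py 463 -19 187 4.9;python3 pads.py; python3 look.py c5.png
```

```text
t 24.2667 [462.6 -18.6 187.3] [-1.7997e+02  1.2000e-01  4.9400e+00] w 61.4 g 0.0 F [-0.9 -1.   0.5]
xyz [0.04 0.04 0.03] twist [-0.03  0.12  0.04]
hpad (array([624.1,   6.3]), array([ 7.5, 29.9]), np.float32(6.1))
jpad (array([618.7,  70.6]), array([ 7.2, 33.2]), np.float32(179.7))
back (array([621.1,  54.6]), array([19.4, 98.6]), np.float32(179.6))
face (array([623.4,  23.2]), array([20.1, 96.3]), np.float32(4.9))
```

View pics/c5.png

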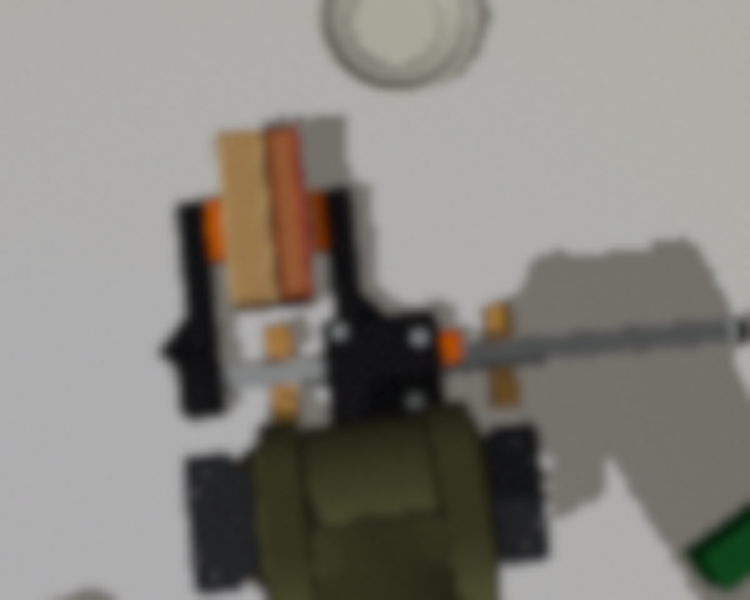

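The jaw now touches the backing, with the pair between the pads (205–325, 225). Next come the tightening squeezes.

Emit:
servo_tool(
  plan=[
    {"xyz": [0, 0, 0], "twist": [0, 0, 0], "jaw": 0.7},
    {"xyz": [0, 0.2, 0], "twist": [0, 0, 0], "jaw": 0.7},
    {"xyz": [0, 0.4, 0], "twist": [0, 0, 0], "jaw": 0.7},
    {"xyz": [0, 0.7, 0], "twist": [0, 0, 0], "jaw": 0.7},
    {"xyz": [0, 1.0, 0], "twist": [0, 0, 0], "jaw": 0.7},
    {"xyz": [0, 1.3, 0], "twist": [0, 0, 0], "jaw": 0.7},
    {"xyz": [0, 1.3, 0], "twist": [0, 0, 0], "jaw": 0.7},
    {"xyz": [0, 1.3, 0], "twist": [0, 0, 0], "jaw": 0.7},
  ],
)

```text
time_s: 25.03
tool_pos: [0.464, -0.0326, 0.1876]
tool_rot: [180.0, 0.1, 4.9]
force: [-1.7, -3.6, -2.8]
grip_width: 0.031
grasp_force: 30.2
```

Emit:
servo_tool(
  plan=[
    {"xyz": [0, 0, 0], "twist": [0, 0, 0], "jaw": 0.28},
    {"xyz": [0, -0.3, 0], "twist": [0, 0, 0], "jaw": 0.28},
    {"xyz": [0, -0.6, 0], "twist": [0, 0, 0], "jaw": 0.28},
    {"xyz": [0, -0.9, 0], "twist": [0, 0, 0], "jaw": 0.28},
    {"xyz": [0, -1.2, 0], "twist": [0, 0, 0], "jaw": 0.28},
    {"xyz": [0, -1.3, 0], "twist": [0, 0, 0], "jaw": 0.28},
    {"xyz": [0, -1.3, 0], "twist": [0, 0, 0], "jaw": 0.28},
  ],
)

```text
time_s: 25.62
tool_pos: [0.4641, -0.0181, 0.1886]
tool_rot: [-180.0, -0.1, 5.0]
force: [0.1, 0.3, 0.4]
grip_width: 0.0616
grasp_force: 0.0
```

Emit:
servo_tool(
  plan=[
    {"xyz": [0, 0, 0], "twist": [0, 0, 0], "jaw": 0.7},
    {"xyz": [0, 0.2, 0], "twist": [0, 0, 0], "jaw": 0.7},
    {"xyz": [0, 0.4, 0], "twist": [0, 0, 0], "jaw": 0.7},
    {"xyz": [0, 0.7, 0], "twist": [0, 0, 0], "jaw": 0.7},
    {"xyz": [0, 1.0, 0], "twist": [0, 0, 0], "jaw": 0.7},
    {"xyz": [0, 1.2, 0], "twist": [0, 0, 0], "jaw": 0.7},
    {"xyz": [0, 1.2, 0], "twist": [0, 0, 0], "jaw": 0.7},
    {"xyz": [0, 1.2, 0], "twist": [0, 0, 0], "jaw": 0.7},
  ],
)

```text
time_s: 26.28
tool_pos: [0.4649, -0.0317, 0.1885]
tool_rot: [179.9, -0.1, 4.9]
force: [0.4, -4.0, 5.6]
grip_width: 0.0312
grasp_force: 30.0
```

```bash
python3 go.py 463 -19 187 4.9;python3 pads.py; python3 look.py c6.png
```

```text
t 26.2833 [464.9 -31.7 188.5] [ 1.7992e+02 -9.0000e-02  4.9000e+00] w 31.2 g 30.0 F [ 0.4 -4.   5.6]
xyz [-0.08 -1.29  0.14] twist [ 0.08 -0.09 -0.  ]
hpad (array([624. ,   8.1]), array([10.1, 30.5]), np.float32(3.8))
jpad (array([622.3,  68.4]), array([ 2.9, 24.1]), np.float32(179.7))
back (array([620.6,  54.1]), array([18.5, 99.5]), np.float32(179.6))
face (array([623.3,  26.4]), array([18.5, 96.3]), np.float32(179.5))
```

Emit:
servo_tool(
  plan=[
    {"xyz": [0, 0, 0], "twist": [0, 0, 0], "jaw": 0.28},
    {"xyz": [0, -0.3, 0], "twist": [0, 0, 0], "jaw": 0.28},
    {"xyz": [0, -0.6, 0], "twist": [0, 0, 0], "jaw": 0.28},
    {"xyz": [0, -0.9, 0], "twist": [0, 0, 0], "jaw": 0.28},
    {"xyz": [0, -1.2, 0], "twist": [0, 0, 0], "jaw": 0.28},
    {"xyz": [0, -1.2, 0], "twist": [0, 0, 0], "jaw": 0.28},
    {"xyz": [0, -1.2, 0], "twist": [0, 0, 0], "jaw": 0.28},
  ],
)

```text
time_s: 26.97
tool_pos: [0.4622, -0.0181, 0.187]
tool_rot: [-179.9, 0.2, 5.0]
force: [-0.1, 0.1, 0.5]
grip_width: 0.0613
grasp_force: 0.0
```

Emit:
servo_tool(
  plan=[
    {"xyz": [0, 0, 0], "twist": [0, 0, 0], "jaw": 0.7},
    {"xyz": [0, 0.2, 0], "twist": [0, 0, 0], "jaw": 0.7},
    {"xyz": [0, 0.4, 0], "twist": [0, 0, 0], "jaw": 0.7},
    {"xyz": [0, 0.7, 0], "twist": [0, 0, 0], "jaw": 0.7},
    {"xyz": [0, 1.0, 0], "twist": [0, 0, 0], "jaw": 0.7},
    {"xyz": [0, 1.2, 0], "twist": [0, 0, 0], "jaw": 0.7},
    {"xyz": [0, 1.2, 0], "twist": [0, 0, 0], "jaw": 0.7},
    {"xyz": [0, 1.2, 0], "twist": [0, 0, 0], "jaw": 0.7},
  ],
)

```text
time_s: 27.63
tool_pos: [0.4633, -0.0317, 0.1871]
tool_rot: [180.0, 0.2, 4.9]
force: [-4.2, -2.3, -4.9]
grip_width: 0.0308
grasp_force: 30.0
```

Emit:
servo_tool(
  plan=[
    {"xyz": [0, 0, 0], "twist": [0, 0, 0], "jaw": 0.28},
    {"xyz": [0, -0.3, 0], "twist": [0, 0, 0], "jaw": 0.28},
    {"xyz": [0, -0.6, 0], "twist": [0, 0, 0], "jaw": 0.28},
    {"xyz": [0, -0.9, 0], "twist": [0, 0, 0], "jaw": 0.28},
    {"xyz": [0, -1.2, 0], "twist": [0, 0, 0], "jaw": 0.28},
    {"xyz": [0, -1.2, 0], "twist": [0, 0, 0], "jaw": 0.28},
    {"xyz": [0, -1.2, 0], "twist": [0, 0, 0], "jaw": 0.28},
  ],
)

```text
time_s: 28.22
tool_pos: [0.4653, -0.0183, 0.1895]
tool_rot: [180.0, -0.3, 4.9]
force: [0.7, -0.2, 0.7]
grip_width: 0.0614
grasp_force: 0.0
```

```bash
python3 go.py 463 -19 187 4.9;python3 pads.py; python3 look.py c7.png
```

```text
t 28.2167 [465.3 -18.3 189.5] [180.    -0.34   4.95] w 61.4 g 0.0 F [ 0.7 -0.2  0.7]
xyz [-0.24  0.05  0.25] twist [ 0.   -0.34  0.05]
hpad (array([624.2,   8.7]), array([10.2, 30. ]), np.float32(2.0))
jpad (array([619.7,  69.1]), array([ 4.3, 30.4]), np.float32(179.7))
back (array([620.6,  53.9]), array([18. , 99.5]), np.float32(179.6))
face (array([623.3,  26.2]), array([18.1, 96.3]), np.float32(179.5))
```

View pics/c7.png

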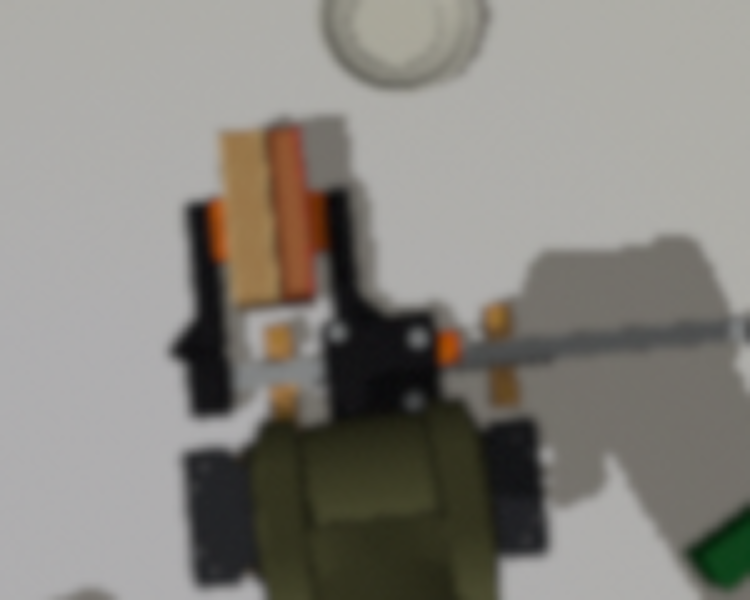

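The jaw advanced only about 5 mm over the last three full squeezes, which suggests it is tight. I'll check the jaw shift between squeezes numerically, on the bar-end part of the jaw.

```bash
python3 - <<'E'
import cv2,numpy as np
I=lambda n:cv2.imread(f'pics/{n}.png')
t=I('c7')[320:415,168:228]   # sliding jaw root
h=I('c7')[310:400,325:430]   # head casting
f=I('c7')[125:195,215:305]   # boards' top
for n in('c3','c4','c5','c6','c7'):
    r=[]
    for k in(t,h,f):
        m=cv2.matchTemplate(I(n)[:430],k,cv2.TM_CCOEFF_NORMED);_,v,_,p=cv2.minMaxLoc(m);r.append((p,round(v,3)))
    print(n,r)
E
```

```text
c3 [((60, 330), 0.998), ((324, 310), 0.988), ((208, 125), 0.986)]
c4 [((115, 325), 0.998), ((326, 310), 0.995), ((208, 125), 0.986)]
c5 [((159, 321), 0.998), ((327, 310), 0.99), ((213, 125), 0.985)]
c6 [((170, 320), 0.998), ((325, 310), 0.997), ((215, 125), 0.995)]
c7 [((168, 320), 1.0), ((325, 310), 1.0), ((215, 125), 1.0)]
```

Squeezing no longer advances the jaw: it springs back about 1 mm on release, leaving about 4 mm of pad squash. That is firm. Open, retract and check.

Emit:
servo_tool(
  plan=[
    {"xyz": [0, 0, 0], "twist": [0, 0, 0], "jaw": 0},
    {"xyz": [0, 0, 0], "twist": [0, 0, 0], "jaw": 0},
    {"xyz": [0, 0, 0], "twist": [0, 0, 0], "jaw": 0},
    {"xyz": [0, 0, 0], "twist": [0, 0, 0], "jaw": 0},
    {"xyz": [0, 0, -2], "twist": [0, 0, 0], "jaw": 0},
    {"xyz": [0, 0, -6], "twist": [0, 0, 0], "jaw": 0},
    {"xyz": [0, 0, -10], "twist": [0, 0, 0], "jaw": 0},
    {"xyz": [0, 0, -14], "twist": [0, 0, 0], "jaw": 0},
    {"xyz": [0, 0, -18], "twist": [0, 0, 0], "jaw": 0},
  ],
)

```text
time_s: 29.07
tool_pos: [0.4629, -0.0188, 0.3698]
tool_rot: [180.0, -0.0, 4.9]
force: [1.4, -1.0, -0.7]
grip_width: 0.087
grasp_force: 0.0
```

Emit:
servo_tool(
  plan=[
    {"xyz": [0, 4, 0], "twist": [0, 0, 0], "jaw": 0},
    {"xyz": [0, 8, 0], "twist": [0, 0, 0], "jaw": 0},
    {"xyz": [0, 12, 0], "twist": [0, 0, 0], "jaw": 0},
    {"xyz": [0, 16, 0], "twist": [0, 0, 0], "jaw": 0},
    {"xyz": [0, 20, 0], "twist": [0, 0, 0], "jaw": 0},
    {"xyz": [0, 24, 0], "twist": [0, 0, 0], "jaw": 0},
    {"xyz": [0, 24, 0], "twist": [0, 0, 0], "jaw": 0},
    {"xyz": [0, 24, 0], "twist": [0, 0, 0], "jaw": 0},
  ],
)

```text
time_s: 29.73
tool_pos: [0.4831, -0.2609, 0.3673]
tool_rot: [-180.0, 0.0, 4.6]
force: [0.4, -0.0, -0.1]
grip_width: 0.0869
grasp_force: 0.0
```

```bash
python3 go.py 463 -19 187 4.9; python3 - <<'E'
from h import *
t=cam('top')['img'];s=cam('side')['img']
A=cv2.resize(t[95:240,150:345],(464,345),interpolation=cv2.INTER_CUBIC)
B=cv2.resize(s[165:265,200:300],(335,335),interpolation=cv2.INTER_CUBIC)
o=np.zeros((345,800,3),np.uint8);o[:,:464]=A;o[:335,465:]=B
cv2.imwrite('pics/fin.png',cv2.cvtColor(o,cv2.COLOR_RGB2BGR))
E
```

```text
t 29.7333 [ 483.1 -260.9  367.3] [-1.7998e+02  5.0000e-02  4.6000e+00] w 86.9 g 0.0 F [ 0.4 -0.  -0.1]
xyz [ -0.05 -24.27  18.04] twist [-0.02  0.05 -0.3 ]
```

View pics/fin.png

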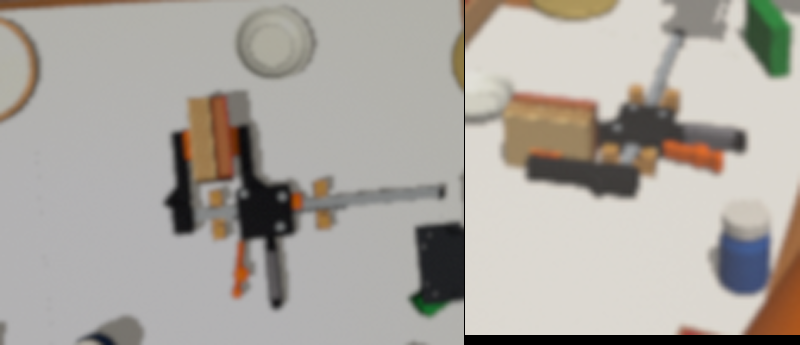

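The block stands gripped between both pads at (211,138), with the trigger open at (240,268) and nothing else disturbed. Handing in.

```bash
python3 -c "
from cell import env
print(env.sign_off())"
```

```text
the job is handed in; nothing more can be done
None
```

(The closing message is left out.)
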